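Hang an electric screwdriver on its spring balancer

ROBOT

A 6-joint arm with a two-finger parallel gripper is mounted at the origin on the work surface. World frame = base frame: x ahead of the robot, y to its left, z up, the work surface at z = 0. Lengths are in mm, angles in rad, forces in N, time in s.
With the tool pointing down it reaches from about 350 to 875 mm from the base axis. Payload 15.5 kg.
Tool frame: the origin (TCP) lies at the very end of the fingers, on their centre line; the grasp point (between the pads) lies 19 mm behind it (bot.pinch_z is the distance from the TCP to the grasp point, in mm); z points along the fingers, y is the line along which they close (so a half turn about z gives the same grasp; the last joint's range is limited). The gripper opens to 85 mm and grips with 20 to 120 N. Pads are 22 mm wide; open, the fingers measure 114 mm over their backs; the gripper's body (76 mm by 85 mm) begins 54 mm behind the grasp point. The pads swing forward as they close: fully open they stand 13 mm farther back than shut.
Start: joints at [-1.228, 0.494, 1.345, -0, 1.302, -0.096], TCP at [265.535, -565.79, 231.277] pointing down, gripper open.
Joint ranges: [-2.91, 2.91], [-0.82, 2.16], [0.22, 2.67], [-1.22, 4.37], [0.12, 2.79], [-3.08, 3.08]. Speed limits (rad/s): [1.89, 1.89, 2.57, 3.01, 3.01, 3.01].

INTERFACE

Orientations are given as a 3x3 rotation matrix whose columns are the frame's x, y, z axes.
In Python, from rig import bot gives the robot as it stands.
- The arm moves only by the tool arm_command, never from a script. Its argument "steps" is a list of rows, each an object of numbers: "gripper": the gripper's target within -1 to 1 (shut at 1, half-way at 0, fully open at -1); "tx", "ty", "tz": the shift along the tool's x, y, z in m; "yaw": the turn about the tool's z in rad. A call has 1 to 20 rows; each row is the pose to reach, as a shift and turn from the pose commanded when the call began, along the tool's axes at that moment; what a row does not reach only later rows make up. A row lasts 1/8 s, in which the tool goes at most 62.5 mm and 10.7 degrees, less where a joint would pass 70% of its speed; a pose out of reach is approached as far as the arm can. A call with a gripper value outside its range is refused whole. The fingers move at their own pace and stop on an object; "squeeze" is the grip in N (left out, the last holds). Time passes only in rows, so rows that repeat a pose let the fingers close. It gives the time, the measured TCP pose, the force, the opening and the grip force at its end, in the units of the state.
- bot.get_state(): the state, without advancing time (a new reading comes with each control period).
- bot.capture(name): name is "scene" or "side" or "wrist"; returns the picture (400x640x3 uint8, red, green, blue); there is no depth.
- bot.calibration(name): a dict with "K" (3x3 intrinsics, pixels), "xyz" and "orientation" of the camera in the world. Camera axes: x right, y down, z forward; pixel columns grow to the right and rows downward; lengths in mm; the calibration is good to about 2 mm. A picture is of the moment at which its call begins: read the wrist's pose just before it. calibration takes no time and is no camera call; for the wrist camera it gives the pose at the moment of the call.
- bot.hand_in(): hands the job in; it is judged then, once.
The state is a dict: "clock": time; "joint_pos": joint angles; "joint_velocities": joint speeds; "effort": joint torques, N m; "tcp_pos": TCP position; "eef_rot": TCP orientation; "ft_force": force on the tool from outside, world axes, zero at the start; "torque": the same for the moment, N m; "grip_width": finger opening in mm; "grip_force": force on a finger pad.
Only numpy, scipy, OpenCV 4.12 (cv2) and the standard library are available. Lean on these libraries where they do the work, as an engineer would, in place of code of your own. Each camera call takes 0.05 s, during which the arm holds its last target. There are 200 camera calls.

TASK

Take the balancer's hand grip, pull the sprung hook down to the electric screwdriver standing in its holder, slide the hook through the screwdriver's wire bail and ease it up until the screwdriver hangs clear of the holder and the balancer is fully retracted, then let go. Be gentle: do not press the hook hard against the screwdriver, never let the hook fly up, do not touch the screwdriver itself with the robot, and leave the other things where they are.

Things in the scene. Friction and masses are not known exactly. Their poses are not given: they have to be found in the camera images.
- frame: The balancer's fixed stand. Origin on the bench under the middle of the line along which the hook travels; +x from that line to the beam, away from the robot; y along the beam; z up. Two 30 mm aluminium posts at x = 150, y = -290 and +290 mm carry the beam.
- beam (a point): Middle of the 30 mm square beam, 397 mm above the bench, 150 mm in +x from the hook's line. On it runs the trolley: a housing 50 x 60 mm, 309 to 430 mm above the bench, with two guide rods below it down to 145 mm.
- trolley (a joint): Position of the trolley, with hook and hand grip, along the frame's +y (m; 0 at the frame's middle, stops at -0.17 and +0.15). It follows when the grip is pulled sideways (about 1 N of friction).
- carriage (a joint): How far the sprung carriage with grip and hook is pulled down (m; 0 = fully retracted at the top, stop at 0.125). A spring always pulls it up: about 9.5 N by hand at the top, 12.5 N at 120 mm down. If let go it flies up.
- grip (a point): Middle of the round black hand grip: upright cylinder 26 mm across, from 20 mm below to 22 mm above this point, free above. Its 38 mm steel flange has its top 22 mm below this point. 325 mm above the bench when retracted; axes as the frame's. A flat arm 16 mm wide, 27 to 37 mm below this point, runs in +x to the trolley.
- socket (a point): Underside of the brass socket, 46 mm under grip. From it hangs the hook: 8 mm vertical shank, then a level 8 mm bar towards the frame's +y, to 34 mm from the axis, its last 8 mm turned up to 16 mm above the bar's underside. Shank length differs each run and is NOT measured: the hook's underside is 29 to 71 mm below here. Look, or feel for it on the screwdriver's flat cap.
- driver: Short grey electric screwdriver, 0.28 to 0.46 kg, loose, standing nose down in its holder. Origin at the middle of the nose's end, z up. Nose 24 mm across, 26 mm long; body 44 mm across up to its flat cap at z = 135 mm, which carries the bail.
- bail (a point): Middle of the bail's top wire, on the driver's axis, 163 mm above its origin. The bail is a rigid upright loop of 6 mm steel wire on the cap in the driver's x-z plane; the hook goes through it along the frame's +y. Opening about 33 mm wide low down, narrowing to a flat top 24 mm long, 25 mm high over the cap.
- holder: Fixed bench holder: plate 90 x 70 x 10 mm with a collar on it, 44 mm across, 25 mm tall (top 35 mm above the bench), hole 27 mm. Origin under its centre. It stands on the hook's line (within 4 mm), on the +y side of the hook, turned up to 0.22 rad.
- breadboard: White breadboard, 55 x 120 x 10 mm with low parts on it, loose near the balancer; origin under its centre. A bystander.
- scope: Blue handheld oscilloscope lying on its back, 130 x 240 x 48 mm, loose; origin under its centre. A bystander.
- flat_driver: Ordinary hand screwdriver lying on the bench, loose; origin on its underside. A bystander.
- parts_tray: Black divided tray, 90 x 130 x 30 mm, loose; origin under its centre. A bystander.
- solder_spool: Grey spool, 56 mm across, 40 mm tall, loose; origin under its centre. A bystander.
- flux_jar: Small jar, 44 mm across, 60 mm tall, loose; origin under its centre. A bystander.

How it is judged (in metres and radians):
On the way, in this order (a step that is already met when the one before it is completed fails the run):
1. the hook is pulled down at least 40 mm while the screwdriver still stands in its holder (value of joint carriage above 0.04 m and distance of driver from where it was at the start of the episode below 0.012 m), for 0.2 s.
2. the hook carries the screwdriver, lifted at least 10 mm (contact force between carriage and driver above 1.2 N and height (world z) of driver above 0.02 m and value of joint carriage above 0.008 m), for 0.1 s.
At the end, for the whole second after the job is handed in: The screwdriver hangs still (under 0.1 m/s) by its bail from the hook: bail within 35 mm of the grip's axis, under 0.3 rad from upright, clear of the holder, nose end over 42 mm above the bench. The balancer is within 8 mm of fully retracted; the robot has let go (value of joint carriage below 0.008 m and height (world z) of driver above 0.042 m and angle between driver's own z axis and vertical below 0.3 rad and horizontal distance between bail and grip below 0.035 m and contact force between carriage and driver above 1.2 N and contact force between driver and holder below 0.2 N and linear speed of driver below 0.1 m/s); the robot touches nothing.
It fails at once if the hook or carriage presses on the screwdriver with more than 20 N (contact force between carriage and driver above 20 N).
It fails at once if the hook flies up (carriage rising faster than 0.4 m/s) (velocity of joint carriage below -0.4 m/s).
It fails at once if the robot touches the screwdriver itself (over 2 N) (contact force between any of the fingers, the arm and driver above 2 N).
It fails at once if one of the other things is moved more than 30 mm (distance of any of breadboard, scope, flat_driver, parts_tray, solder_spool, flux_jar from where it was at the start of the episode above 0.03 m).
It also fails if it takes over 54 s, if anything falls off the work surface, if the arm or the gripper's body presses on something with over 40 N, if the wrist force passes 120 N, or if a joint passes its speed limit or range.

## Working session

There is one attempt and no reset: what is moved stays moved. The work goes in short steps, Python scripts to look and compute and a tool call to move; the robot and the scene stay as the last step left them, time stands still between calls to the robot, and variables do not carry over. Pictures are saved under pics/ and viewed, at most 10 in all, crops included, and the job is handed in when it is done.

Besides the shell and the picture viewer there is one more tool, called after "Call:" as a command line: name --argument value ..., lists and objects as JSON in quotes. arm_command: Moves the arm, as the interface text tells. Its arguments: {"type":"object","properties":{"steps":{"type":"array","items":{"type":"object","properties":{"gripper":{"type":"number"},"tx":{"type":"number"},"ty":{"type":"number"},"tz":{"type":"number"},"yaw":{"type":"number"}}}},"squeeze":{"type":"number"}},"required":["steps"]}

```bash
mkdir -p pics
python3 - <<'E'
from rig import bot
import cv2,numpy as np
s=bot.get_state();print(s['clock'],s['tcp_pos'],np.round(s['eef_rot'],3).tolist(),s['ft_force'])
for n in("scene","side"):
    im=bot.capture(n);cv2.imwrite(f"pics/{n}0.png",im[...,::-1]);c=bot.calibration(n);print(n,{k:np.round(c[k],3).tolist() for k in c})
E
```

```text
0.0 [ 265.4012287  -565.44330796  230.69241744] [[0.905, 0.425, -0.0], [0.425, -0.905, 0.001], [0.0, -0.001, -1.0]] [-0.0342699  -0.57738439 -0.10428377]
scene {'K': [[394.816, 0.0, 311.962], [0.0, 394.816, 199.108], [0.0, 0.0, 1.0]], 'xyz': [1322.376, 246.203, 758.974], 'orientation': [[-0.283, 0.525, -0.802], [0.959, 0.139, -0.247], [-0.019, -0.84, -0.543]]}
side {'K': [[453.518, 0.0, 312.363], [0.0, 453.518, 197.931], [0.0, 0.0, 1.0]], 'xyz': [428.186, 927.441, 1141.755], 'orientation': [[-0.991, -0.091, 0.095], [-0.131, 0.697, -0.705], [-0.002, -0.711, -0.703]]}
```

View pics/scene0.png

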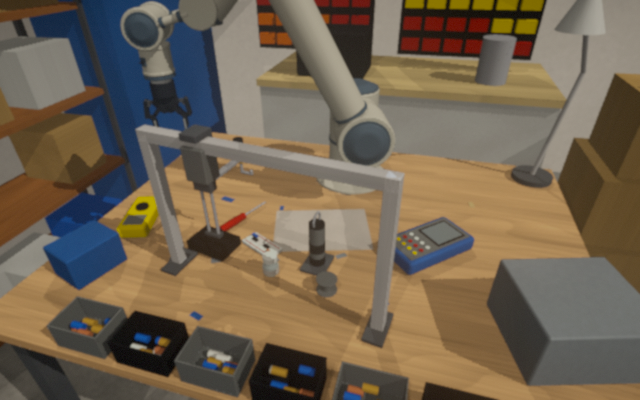

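View pics/side0.png

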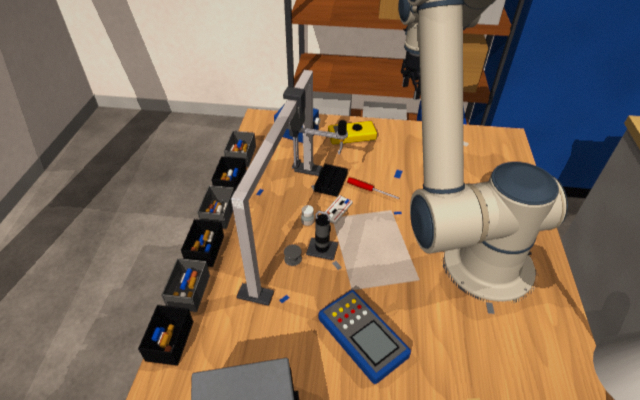

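Scene: the frame's post feet are near (178,262) and (375,330), the trolley at (200,160) and the driver at (317,240). Side: the grip is at about (342,128) and the driver at (322,235). Next I'll zoom in on these.

Run:
```python
import cv2,numpy as np
a=cv2.imread("pics/scene0.png");b=cv2.imread("pics/side0.png")
def c(im,x,y,w,h,W=400,H=300): return cv2.resize(im[y:y+h,x:x+w],(W,H),interpolation=cv2.INTER_CUBIC)
m=np.vstack([np.hstack([c(b,290,100,80,60),c(b,290,200,80,60)]),np.hstack([c(a,180,120,80,60),c(a,280,200,80,60)])])
cv2.imwrite("pics/z.png",m)
m=np.vstack([np.hstack([c(a,130,110,80,60),c(a,350,155,80,60)]),np.hstack([c(b,270,70,80,60),c(b,220,170,80,60)])])
cv2.imwrite("pics/z2.png",m)
```

```text
(no output)
```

View pics/z.png

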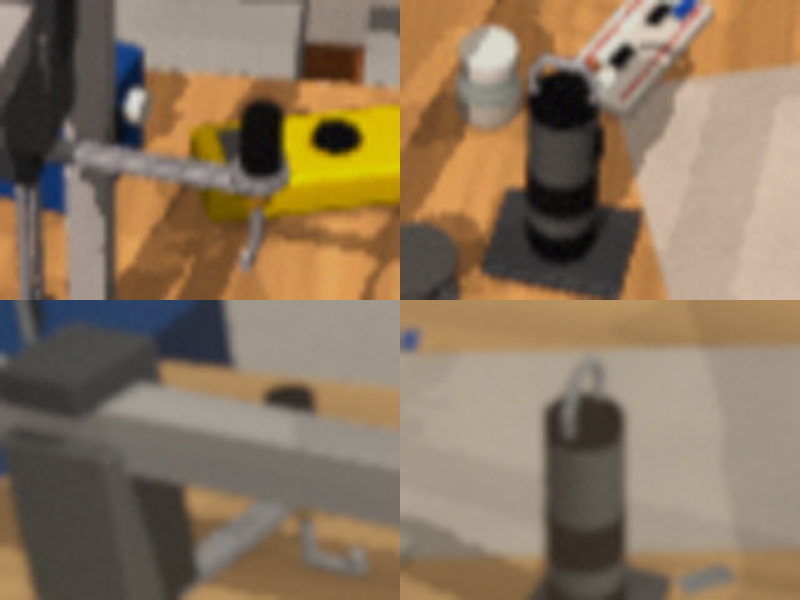

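View pics/z2.png

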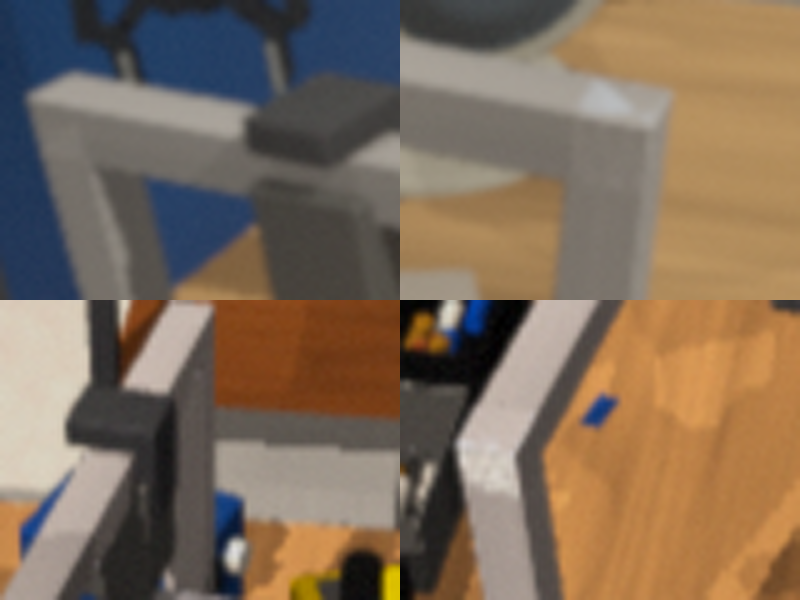

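The zooms show the grip top at side (342.4,122) and scene (238,139). The hook elbow is at scene (242,172), and the bail top at side (322,212) and scene (318,213). The beam ends are visible too.

```bash
cat > h.py <<'E'
from rig import bot
import numpy as np
def ray(n,p,c=None):
    c=c or bot.calibration(n);d=np.linalg.solve(c["K"],[p[0],p[1],1]);return np.array(c["xyz"]),np.array(c["orientation"])@d
def plane(n,p,z,c=None):
    o,d=ray(n,p,c);return o+d*(z-o[2])/d[2]
def two(rs):
    A=0;b=0
    for o,d in rs:
        d=d/np.linalg.norm(d);P=np.eye(3)-np.outer(d,d);A=A+P;b=b+P@o
    x=np.linalg.solve(A,b);return x,[round(float(np.linalg.norm((np.eye(3)-np.outer(d,d)/(d@d))@(x-o))),1) for o,d in rs]
E
python3 - <<'E'
from h import *
np.set_printoptions(precision=1,suppress=True)
for nm,a,b in [("end+",(402.7,177.3),(237.8,200)),("end-",(140.5,126.7),(309.1,71))]:
    print(nm,plane("scene",a,412),plane("side",b,412))
print("griptop",plane("scene",(238,139),347),plane("side",(342.4,122),347),two([ray("scene",(238,139)),ray("side",(342.4,122))]))
print("bail",plane("scene",(318,213),173),plane("side",(322,212),173),two([ray("scene",(318,213)),ray("side",(322,212))]))
print("cap",plane("scene",(317,222),145),plane("side",(322.4,219.4),145))
print("hook elbow",two([ray("scene",(242,172)),ray("side",(341.2,149))]))
print("tip",two([ray("scene",(252.4,174)),ray("side",(339,153))]))
for z in (280,260,250,240,230,220,210):print(z,plane("scene",(242,172),z),plane("scene",(252.4,174),z),plane("side",(339,153),z))
E
```

```text
end+ [701.4 222.2 412. ] [694.8 224.1 412. ]
end- [ 615.6 -381.5  412. ] [ 613.3 -374.9  412. ]
griptop [ 492.4 -202.2  347. ] [ 489.1 -202.7  347. ] (array([ 489.3, -204. ,  345.7]), [0.3, 0.3])
bail [516.   13.2 173. ] [523.6  10.7 173. ] (array([523.1,  15.3, 178.1]), [0.1, 0.1])
cap [517.8  10.7 145. ] [521.6  14.3 145. ]
hook elbow (array([ 488. , -204. ,  246.5]), [2.7, 2.7])
tip (array([ 493.1, -173.1,  250.5]), [0.5, 0.5])
280 [ 539.  -177.8  280. ] [ 541.9 -148.2  280. ] [ 490.9 -137.5  280. ]
260 [ 506.3 -195.5  260. ] [ 509.3 -164.6  260. ] [ 492.3 -162.2  260. ]
250 [ 489.9 -204.4  250. ] [ 493.  -172.9  250. ] [ 493.1 -174.6  250. ]
240 [ 473.6 -213.2  240. ] [ 476.8 -181.1  240. ] [ 493.8 -187.   240. ]
230 [ 457.2 -222.1  230. ] [ 460.5 -189.3  230. ] [ 494.5 -199.3  230. ]
220 [ 440.9 -231.   220. ] [ 444.2 -197.6  220. ] [ 495.3 -211.7  220. ]
210 [ 424.5 -239.8  210. ] [ 427.9 -205.8  210. ] [ 496. -224.  210.]
```

Call:
arm_command --steps '[{"tx": 0, "ty": 0, "tz": -0.06, "gripper": -1}, {"tx": 0.03, "ty": -0.02, "tz": -0.11, "yaw": 0.1}, {"tx": 0.07, "ty": -0.045, "tz": -0.15, "yaw": 0.25}, {"tx": 0.115, "ty": -0.075, "tz": -0.17, "yaw": 0.4}, {"tx": 0.16, "ty": -0.105, "tz": -0.19, "yaw": 0.5}, {"tx": 0.21, "ty": -0.135, "tz": -0.19, "yaw": 0.576}, {"tx": 0.26, "ty": -0.17, "tz": -0.19, "yaw": 0.576}, {"tx": 0.31, "ty": -0.2, "tz": -0.19, "yaw": 0.576}, {"tx": 0.357, "ty": -0.232, "tz": -0.19, "yaw": 0.576}, {"tx": 0.357, "ty": -0.232, "tz": -0.19, "yaw": 0.576}, {"tx": 0.357, "ty": -0.232, "tz": -0.19, "yaw": 0.576}, {"tx": 0.357, "ty": -0.232, "tz": -0.19, "yaw": 0.576}]'

```text
invalid input
```

Run:
```python
from rig import bot
import cv2,numpy as np
s=bot.get_state();print(s['clock'],s['tcp_pos'],np.round(s['eef_rot'],3).tolist(),s['ft_force'],s['joint_pos'])
c=bot.calibration("wrist");print({k:np.round(c[k],3).tolist() for k in c})
w=bot.capture("wrist");a=bot.capture("scene");b=bot.capture("side")
for n,i in zip("wab",(w,a,b)):cv2.imwrite(f"pics/{n}1.png",i[...,::-1])
a=a[...,::-1];b=b[...,::-1];w=w[...,::-1]
def c(im,x,y,w,h,W=400,H=300): return cv2.resize(im[y:y+h,x:x+w],(W,H),interpolation=cv2.INTER_CUBIC)
cv2.imwrite("pics/z3.png",np.vstack([np.hstack([cv2.resize(w,(400,250))]*1+[c(b,310,105,80,50,400,250)]),np.hstack([c(a,200,120,80,60),c(w,160,100,320,240)])]))
```

```text
0.1 [ 265.44581522 -565.50215873  230.77483419] [[0.905, 0.425, -0.0], [0.425, -0.905, 0.001], [0.0, -0.001, -1.0]] [-0.414144   -0.35865436  0.74078279] [-1.22746883e+00  4.94115666e-01  1.34603488e+00 -1.94060665e-05
  1.30247247e+00 -9.54862746e-02]
{'K': [[357.593, 0.0, 318.096], [0.0, 357.593, 197.517], [0.0, 0.0, 1.0]], 'xyz': [331.07, -534.82, 372.69], 'orientation': [[0.426, -0.867, -0.259], [-0.905, -0.409, -0.12], [-0.001, 0.285, -0.958]]}
```

View pics/z3.png

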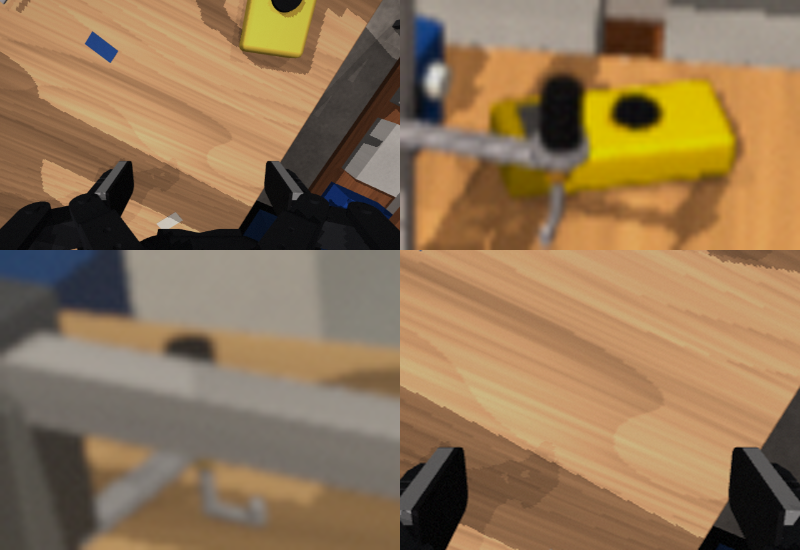

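The wrist view shows only bench, and the move was refused, probably because the rows had missing keys. I'll send complete rows this time. I'm also turning the tool so its x axis lies along the frame's +y, which keeps the wrist camera off the beam.

Call:
arm_command --squeeze 80 --steps '[{"gripper": -1, "tx": 0, "ty": 0, "tz": -0.06, "yaw": -0.1}, {"gripper": -1, "tx": 0.03, "ty": -0.02, "tz": -0.11, "yaw": -0.25}, {"gripper": -1, "tx": 0.07, "ty": -0.045, "tz": -0.15, "yaw": -0.4}, {"gripper": -1, "tx": 0.115, "ty": -0.075, "tz": -0.17, "yaw": -0.55}, {"gripper": -1, "tx": 0.16, "ty": -0.105, "tz": -0.19, "yaw": -0.7}, {"gripper": -1, "tx": 0.21, "ty": -0.135, "tz": -0.19, "yaw": -0.85}, {"gripper": -1, "tx": 0.26, "ty": -0.17, "tz": -0.19, "yaw": -0.993}, {"gripper": -1, "tx": 0.31, "ty": -0.2, "tz": -0.19, "yaw": -0.993}, {"gripper": -1, "tx": 0.357, "ty": -0.232, "tz": -0.19, "yaw": -0.993}, {"gripper": -1, "tx": 0.357, "ty": -0.232, "tz": -0.19, "yaw": -0.993}, {"gripper": -1, "tx": 0.357, "ty": -0.232, "tz": -0.19, "yaw": -0.993}]'

```text
clock: 1.62
tcp_pos: [490.0, -204.2, 421.2]
eef_rot: [[0.138, 0.99, -0.0], [0.99, -0.138, -0.0], [-0.0, -0.0, -1.0]]
ft_force: [-0.1, -0.1, 0.9]
grip_width: 85.2
grip_force: 0.0
```

```bash
cat > snap.py <<'E'
import sys
from h import *
import cv2
s=bot.get_state();print(s['clock'],np.round(s['tcp_pos'],1),np.round(s['eef_rot'],3).tolist(),np.round(s['ft_force'],1),np.round(s['joint_pos'],2),s['grip_width'],s['grip_force'])
for n in("wrist","scene","side"):
    c=bot.calibration(n);np.save(f"pics/{n}cal.npy",c,allow_pickle=True)
    cv2.imwrite(f"pics/{n}_{sys.argv[1]}.png",bot.capture(n)[...,::-1])
E
python3 snap.py 1
```

```text
1.625 [ 490.  -204.2  421.2] [[0.138, 0.99, -0.0], [0.99, -0.138, -0.0], [-0.0, -0.0, -1.0]] [-0.1 -0.1  0.9] [-0.51  0.23  1.25 -0.    1.66 -0.37] 85.20069021838384 0.0
```

View pics/wrist_1.png

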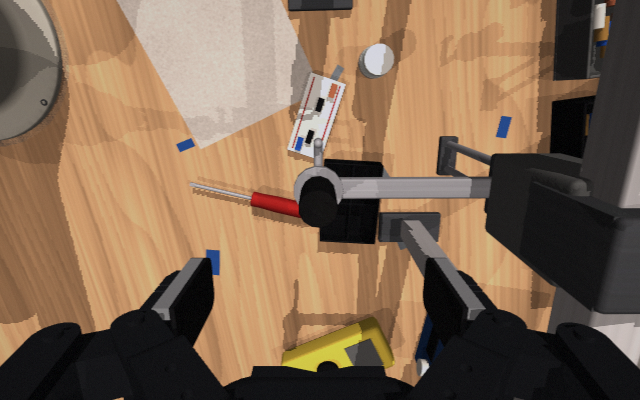

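The wrist view shows the grip top at about (319,208) and the hook tip at about (318,142). The fingers straddle the grip's column symmetrically.

Run:
```python
from h import *
import cv2
np.set_printoptions(precision=1,suppress=True)
c=bot.calibration("wrist");im=cv2.imread("pics/wrist_1.png")
g=im.max(2);m=(g<45).astype(np.uint8);n,l,st,ce=cv2.connectedComponentsWithStats(m[150:250,290:345]);
for i in range(1,n):
    if st[i,4]>150:print(st[i],ce[i]+[290,150])
print("griptop",plane("wrist",(319,208),347,c))
fy=np.array([.1376,.9905]);fx=np.array([.9905,-.1376])
G=plane("wrist",(319,208),347,c)
for z in range(285,235,-6):
    p=plane("wrist",(318,139),z,c)-G; print(z,"tip end rel y,x",p[:2]@fy,p[:2]@fx)
cv2.imwrite("pics/z4.png",cv2.resize(im[120:240,260:420],(800,600),interpolation=cv2.INTER_CUBIC))
```

```text
[ 34   9  21  18 256] [336. 166.]
[   9   26   46   67 2207] [322.6 209. ]
griptop [ 490.4 -203.9  347. ]
285 tip end rel y,x 35.775281179748525 -0.6783872198018663
279 tip end rel y,x 35.011258150709814 -0.68850247839989
273 tip end rel y,x 34.247235121671096 -0.69861773699797
267 tip end rel y,x 33.48321209263238 -0.7087329955960496
261 tip end rel y,x 32.7191890635937 -0.7188482541940772
255 tip end rel y,x 31.95516603455498 -0.7289635127921572
249 tip end rel y,x 31.191143005516263 -0.7390787713902368
243 tip end rel y,x 30.427119976477556 -0.7491940299882605
237 tip end rel y,x 29.663096947438838 -0.7593092885863401
```

View pics/z4.png

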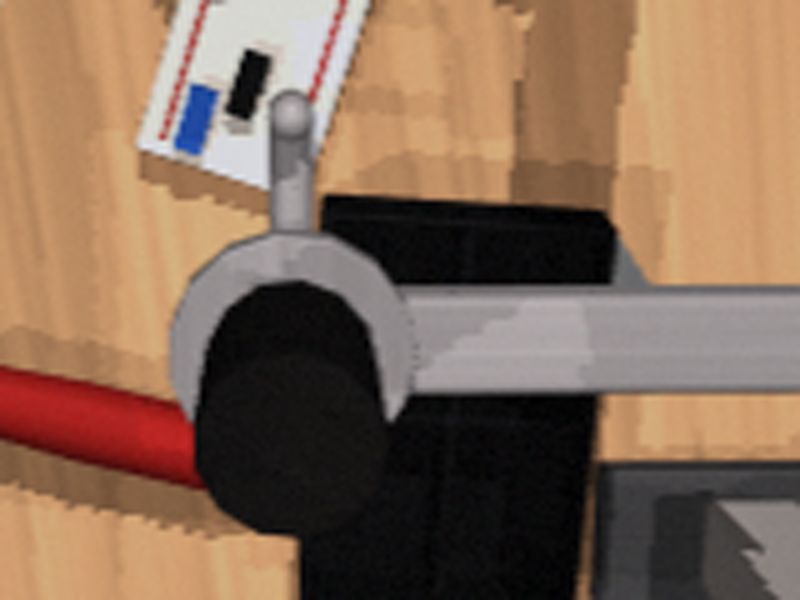

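The grip axis is within 0.5 mm of the tool axis and the tip ball is at (318.4,143). I'll descend and close.

Call:
arm_command --squeeze 80 --steps '[{"gripper": -1, "tx": 0, "ty": 0, "tz": 0.04, "yaw": 0}, {"gripper": -1, "tx": 0, "ty": 0, "tz": 0.08, "yaw": 0}, {"gripper": -1, "tx": 0, "ty": 0, "tz": 0.109, "yaw": 0}, {"gripper": -1, "tx": 0, "ty": 0, "tz": 0.109, "yaw": 0}, {"gripper": 1, "tx": 0, "ty": 0, "tz": 0.109, "yaw": 0}, {"gripper": 1, "tx": 0, "ty": 0, "tz": 0.109, "yaw": 0}, {"gripper": 1, "tx": 0, "ty": 0, "tz": 0.109, "yaw": 0}, {"gripper": 1, "tx": 0, "ty": 0, "tz": 0.109, "yaw": 0}, {"gripper": 1, "tx": 0, "ty": 0, "tz": 0.109, "yaw": 0}, {"gripper": 1, "tx": 0, "ty": 0, "tz": 0.109, "yaw": 0}, {"gripper": 1, "tx": 0, "ty": 0, "tz": 0.109, "yaw": 0}]'

```text
clock: 3.15
tcp_pos: [489.8, -204.1, 313.1]
eef_rot: [[0.139, 0.99, 0.0], [0.99, -0.139, -0.001], [-0.001, 0.0, -1.0]]
ft_force: [-6.9, 0.0, 9.0]
grip_width: 24.1
grip_force: 78.0
```

Call:
arm_command --squeeze 80 --steps '[{"gripper": 1, "tx": 0, "ty": 0, "tz": 0.015, "yaw": 0}, {"gripper": 1, "tx": 0, "ty": 0, "tz": 0.035, "yaw": 0}, {"gripper": 1, "tx": 0.01, "ty": 0, "tz": 0.055, "yaw": 0}, {"gripper": 1, "tx": 0.03, "ty": 0, "tz": 0.075, "yaw": 0}, {"gripper": 1, "tx": 0.055, "ty": 0, "tz": 0.075, "yaw": 0}, {"gripper": 1, "tx": 0.08, "ty": 0, "tz": 0.075, "yaw": 0}, {"gripper": 1, "tx": 0.105, "ty": 0, "tz": 0.075, "yaw": 0}, {"gripper": 1, "tx": 0.13, "ty": 0, "tz": 0.075, "yaw": 0}, {"gripper": 1, "tx": 0.145, "ty": 0, "tz": 0.075, "yaw": 0}, {"gripper": 1, "tx": 0.145, "ty": 0, "tz": 0.075, "yaw": 0}, {"gripper": 1, "tx": 0.145, "ty": 0, "tz": 0.075, "yaw": 0}]'

```text
clock: 4.53
tcp_pos: [509.3, -59.9, 237.9]
eef_rot: [[0.138, 0.99, -0.001], [0.99, -0.138, 0.0], [0.0, -0.001, -1.0]]
ft_force: [-11.3, 3.1, 12.3]
grip_width: 24.4
grip_force: 79.3
```

```bash
python3 snap.py 2
python3 - <<'E'
import cv2,numpy as np
a,b,w=[cv2.imread(f"pics/{n}_2.png") for n in("scene","side","wrist")]
def c(im,x,y,w,h,W=400,H=300): return cv2.resize(im[y:y+h,x:x+w],(W,H),interpolation=cv2.INTER_CUBIC)
cv2.imwrite("pics/z5.png",np.vstack([np.hstack([c(a,260,190,80,60),c(b,295,180,80,60)]),np.hstack([c(w,240,60,160,120),cv2.resize(w,(400,300))])]))
E
```

```text
4.525 [509.3 -59.9 237.9] [[0.138, 0.99, -0.001], [0.99, -0.138, 0.0], [0.0, -0.001, -1.0]] [-11.3   3.1  12.3] [-0.23  0.33  1.61 -0.    1.21 -0.1 ] 24.369432855051055 79.2851972579956
```

View pics/z5.png

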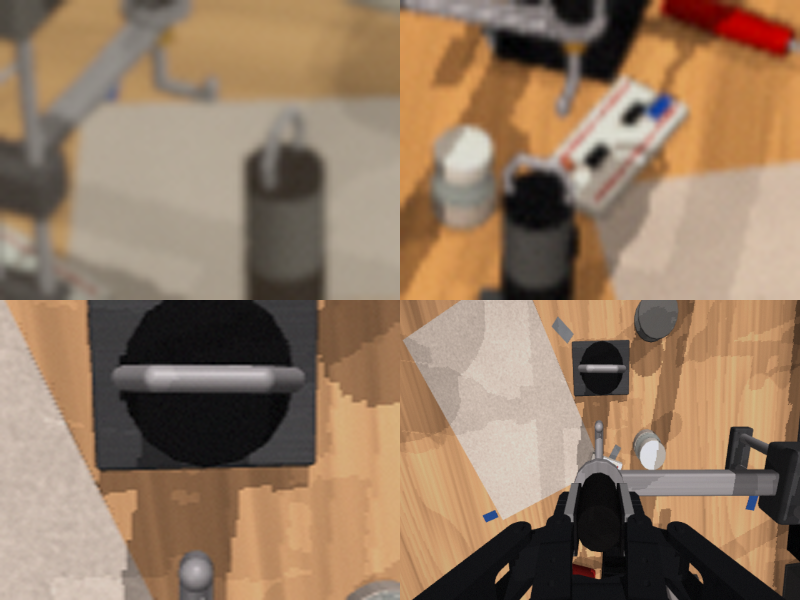

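The wrist crop shows the bail's top wire centred at (323.6,91.2), nearly square to the hook, with the tip ball at (318.8,168.8). In the other views the tip is at scene (302.2,206.5) and side (327.6,200.8), and the bail top is at scene (318,213) and side (322.5,212). I'll triangulate both.

Run:
```python
from h import *
np.set_printoptions(precision=1,suppress=True)
c=bot.calibration("wrist");t=np.array([509.3,-59.9])
fy=np.array([.1376,.9905]);fx=np.array([.9905,-.1376])
f=lambda p:(p[:2]-t)@np.array([fx,fy]).T
B=plane("wrist",(323.6,91.2),173,c);print("bail",B,f(B))
B=two([ray("wrist",(323.6,91.2),c),ray("scene",(318,213)),ray("side",(322.5,212))]);print("bail3",B,f(B[0]))
T=two([ray("wrist",(318.8,168.8),c),ray("scene",(302.2,206.5)),ray("side",(327.6,200.8))]);print("tip3",T,f(T[0]))
for a in ("scene","side"):
  q={"scene":(302.2,206.5),"side":(327.6,200.8)}[a];T=two([ray("wrist",(318.8,168.8),c),ray(a,q)]);print(a,T)
for z in range(170,206,5):print(z,f(plane("wrist",(318.8,168.8),z,c)))
```

```text
bail [522.1  11.3 173. ] [ 2.9 72.3]
bail3 (array([521.6,  13.1, 176.4]), [1.9, 1.7, 0.5]) [ 2.2 74. ]
tip3 (array([512.5, -29.9, 182.4]), [1.3, 1.1, 1.4]) [-1.  30.2]
scene (array([513.9, -29.7, 184.5]), [0.3, 0.3])
side (array([512.7, -30.4, 180.3]), [1.1, 1.1])
170 [ 0.3 27.8]
175 [ 0.3 28.9]
180 [ 0.3 29.9]
185 [ 0.3 31. ]
190 [ 0.3 32. ]
195 [ 0.3 33.1]
200 [ 0.3 34.1]
205 [ 0.3 35.2]
```

Call:
arm_command --squeeze 80 --steps '[{"gripper": 1, "tx": 0, "ty": -0.001, "tz": 0.007, "yaw": 0}, {"gripper": 1, "tx": 0, "ty": -0.001, "tz": 0.014, "yaw": 0}, {"gripper": 1, "tx": 0.01, "ty": -0.001, "tz": 0.014, "yaw": 0}, {"gripper": 1, "tx": 0.02, "ty": -0.001, "tz": 0.014, "yaw": 0}, {"gripper": 1, "tx": 0.026, "ty": -0.001, "tz": 0.014, "yaw": 0}, {"gripper": 1, "tx": 0.026, "ty": -0.001, "tz": 0.014, "yaw": 0}, {"gripper": 1, "tx": 0.026, "ty": -0.001, "tz": 0.014, "yaw": 0}]'

```text
clock: 5.55
tcp_pos: [512.7, -34.3, 224.1]
eef_rot: [[0.138, 0.99, 0.0], [0.99, -0.138, 0.0], [0.0, 0.0, -1.0]]
ft_force: [-5.6, 2.4, 11.8]
grip_width: 24.1
grip_force: 79.2
```

```bash
python3 snap.py 3
python3 - <<'E'
import cv2,numpy as np
a,b,w=[cv2.imread(f"pics/{n}_3.png") for n in("scene","side","wrist")]
def c(im,x,y,w,h,W=400,H=300): return cv2.resize(im[y:y+h,x:x+w],(W,H),interpolation=cv2.INTER_CUBIC)
cv2.imwrite("pics/z6.png",np.vstack([np.hstack([c(a,285,190,56,42),c(b,300,190,56,42)]),np.hstack([c(w,260,60,120,90),c(w,200,40,240,180)])]))
E
```

```text
5.55 [512.7 -34.3 224.1] [[0.138, 0.99, 0.0], [0.99, -0.138, 0.0], [0.0, 0.0, -1.0]] [-5.6  2.4 11.8] [-0.18  0.35  1.63  0.    1.17 -0.04] 24.133762084618535 79.19942736625671
```

View pics/z6.png

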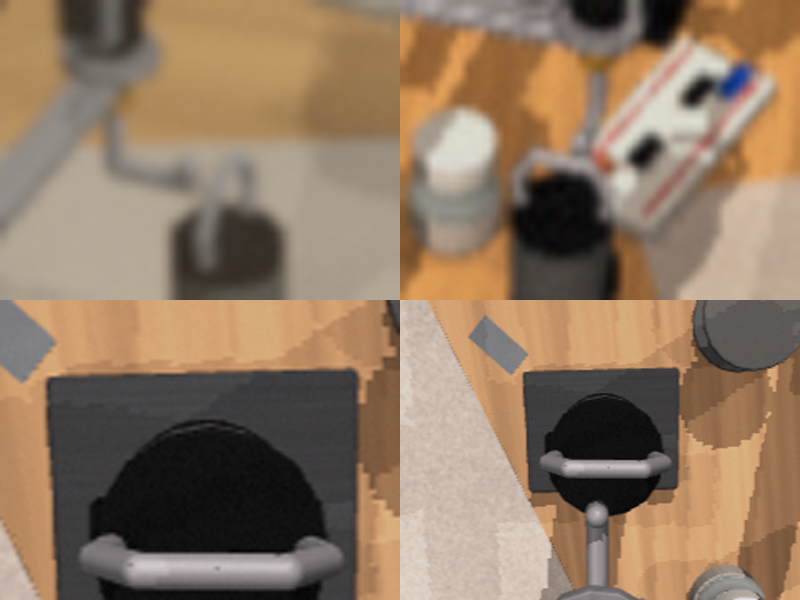

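The hook bar lies level just short of the bail, about 2–3 mm too high to enter, and is laterally centred within about 2 mm. I'll feel for the cap gently, starting 6 mm down.

Call:
arm_command --squeeze 80 --steps '[{"gripper": 1, "tx": 0, "ty": 0, "tz": 0.002, "yaw": 0}, {"gripper": 1, "tx": 0, "ty": 0, "tz": 0.004, "yaw": 0}, {"gripper": 1, "tx": 0, "ty": 0, "tz": 0.006, "yaw": 0}, {"gripper": 1, "tx": 0, "ty": 0, "tz": 0.006, "yaw": 0}]'

```text
clock: 6.2
tcp_pos: [512.7, -34.4, 218.0]
eef_rot: [[0.138, 0.99, 0.0], [0.99, -0.138, 0.0], [0.0, 0.0, -1.0]]
ft_force: [-5.7, 2.2, 11.3]
grip_width: 24.2
grip_force: 79.2
```

Call:
arm_command --steps '[{"gripper": 1, "tx": 0, "ty": 0, "tz": 0.001, "yaw": 0}, {"gripper": 1, "tx": 0, "ty": 0, "tz": 0.001, "yaw": 0}]'

```text
clock: 6.45
tcp_pos: [512.7, -34.4, 217.0]
eef_rot: [[0.138, 0.99, 0.0], [0.99, -0.138, 0.0], [0.0, 0.0, -1.0]]
ft_force: [-5.8, 2.0, 11.2]
grip_width: 24.2
grip_force: 79.2
```

Call:
arm_command --steps '[{"gripper": 1, "tx": 0, "ty": 0, "tz": 0.001, "yaw": 0}, {"gripper": 1, "tx": 0, "ty": 0, "tz": 0.001, "yaw": 0}]'

```text
clock: 6.7
tcp_pos: [512.7, -34.4, 216.0]
eef_rot: [[0.138, 0.99, 0.0], [0.99, -0.138, 0.0], [0.0, 0.0, -1.0]]
ft_force: [-5.7, 2.2, 11.6]
grip_width: 24.1
grip_force: 79.2
```

Call:
arm_command --steps '[{"gripper": 1, "tx": 0, "ty": 0, "tz": 0.001, "yaw": 0}, {"gripper": 1, "tx": 0, "ty": 0, "tz": 0.001, "yaw": 0}]'

```text
clock: 6.95
tcp_pos: [512.7, -34.4, 215.0]
eef_rot: [[0.138, 0.99, 0.0], [0.99, -0.138, 0.0], [0.0, 0.0, -1.0]]
ft_force: [-6.1, 2.0, 11.8]
grip_width: 24.4
grip_force: 79.2
```

Call:
arm_command --steps '[{"gripper": 1, "tx": 0, "ty": 0, "tz": 0.001, "yaw": 0}, {"gripper": 1, "tx": 0, "ty": 0, "tz": 0.001, "yaw": 0}]'

```text
clock: 7.2
tcp_pos: [512.7, -34.4, 214.0]
eef_rot: [[0.138, 0.99, 0.0], [0.99, -0.138, 0.0], [0.0, 0.0, -1.0]]
ft_force: [-5.6, 2.2, 12.1]
grip_width: 24.2
grip_force: 79.2
```

Call:
arm_command --steps '[{"gripper": 1, "tx": 0, "ty": 0, "tz": 0.001, "yaw": 0}, {"gripper": 1, "tx": 0, "ty": 0, "tz": 0.001, "yaw": 0}]'

```text
clock: 7.45
tcp_pos: [512.7, -34.4, 213.0]
eef_rot: [[0.138, 0.99, 0.0], [0.99, -0.138, 0.0], [0.0, 0.0, -1.0]]
ft_force: [-6.8, 2.3, 11.6]
grip_width: 24.5
grip_force: 79.2
```

Call:
arm_command --steps '[{"gripper": 1, "tx": 0, "ty": 0, "tz": 0.001, "yaw": 0}, {"gripper": 1, "tx": 0, "ty": 0, "tz": 0.001, "yaw": 0}]'

```text
clock: 7.7
tcp_pos: [512.7, -34.4, 212.0]
eef_rot: [[0.138, 0.99, 0.0], [0.99, -0.138, 0.0], [0.0, 0.0, -1.0]]
ft_force: [-5.4, 1.8, 11.0]
grip_width: 24.3
grip_force: 79.2
```

```bash
python3 snap.py 4
python3 - <<'E'
from h import *
import cv2
c=bot.calibration("wrist")
a=cv2.imread("pics/wrist_4.png");b=cv2.imread("pics/wrist_3.png")
# dark cap centre shift & holder check vs earlier picture: print numeric diff in cap/holder region
print(np.abs(a.astype(int)-b)[40:110,240:400].mean())
s,s0=[cv2.cvtColor(cv2.imread(f"pics/scene_{k}.png"),6) for k in(4,3)]
print(cv2.phaseCorrelate(s0[225:262,300:335].astype('f4'),s[225:262,300:335].astype('f4')))
def cr(im,x,y,w,h,W=400,H=300): return cv2.resize(im[y:y+h,x:x+w],(W,H),interpolation=cv2.INTER_CUBIC)
cv2.imwrite("pics/z7.png",np.hstack([cr(cv2.imread("pics/scene_4.png"),285,190,56,42),cr(cv2.imread("pics/side_4.png"),300,190,56,42)]))
E
```

```text
7.7 [512.7 -34.4 212. ] [[0.138, 0.99, 0.0], [0.99, -0.138, 0.0], [0.0, 0.0, -1.0]] [-5.4  1.8 11. ] [-0.18  0.36  1.64  0.    1.14 -0.04] 24.31162647097376 79.20228123664856
5.274821428571428
((0.02922856873423285, -0.012571823650109337), 0.9914044068919288)
```

Run:
```python
from h import *
import cv2
def trk(n,k0,k1,x,y,w,h,r=12):
    a=cv2.imread(f"pics/{n}_{k0}.png");b=cv2.imread(f"pics/{n}_{k1}.png")
    up=4;A=cv2.resize(a[y:y+h,x:x+w],None,fx=up,fy=up,interpolation=2);B=cv2.resize(b[y-r:y+h+r,x-r:x+w+r],None,fx=up,fy=up,interpolation=2)
    m=cv2.matchTemplate(B,A,5);_,v,_,p=cv2.minMaxLoc(m);return (p[0]/up-r,p[1]/up-r,round(v,3))
print("scene flange",trk("scene",3,4,293,194,16,10)," hookbar",trk("scene",3,4,299,206,14,12))
print("side",trk("side",3,4,320,186,15,16))
def px(n,P):
    c=bot.calibration(n);q=np.array(c["K"])@np.array(c["orientation"]).T@(np.array(P)-c["xyz"]);return q[:2]/q[2]
for n in("scene","side"):print(n,"expected 12mm",px(n,[515,-20,205])-px(n,[515,-20,217]))
```

```text
scene flange (0.0, 4.0, 0.99)  hookbar (-0.25, 3.0, 0.687)
side (-0.25, 2.75, 0.96)
scene expected 12mm [0.12912085 3.9356611 ]
side expected 12mm [-0.07805402  2.92328731]
```

View pics/z7.png

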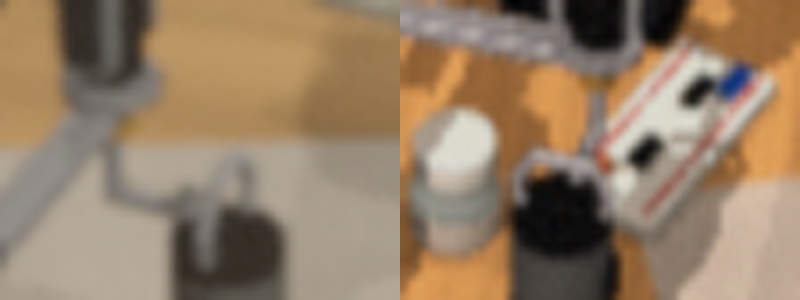

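The picture shows the hook tip mid-height in front of the bail opening, with the driver unmoved. I'll keep feeling for the cap.

Call:
arm_command --steps '[{"gripper": 1, "tx": 0, "ty": 0, "tz": 0.001, "yaw": 0}, {"gripper": 1, "tx": 0, "ty": 0, "tz": 0.001, "yaw": 0}]'

```text
clock: 8.1
tcp_pos: [512.7, -34.5, 211.4]
eef_rot: [[0.138, 0.99, 0.0], [0.99, -0.138, -0.0], [-0.0, 0.0, -1.0]]
ft_force: [-8.2, 0.8, 18.4]
grip_width: 24.1
grip_force: 79.9
```

Call:
arm_command --steps '[{"gripper": 1, "tx": 0, "ty": 0, "tz": 0.0007, "yaw": 0}, {"gripper": 1, "tx": 0, "ty": 0, "tz": 0.0007, "yaw": 0}]'

```text
clock: 8.35
tcp_pos: [512.7, -34.6, 211.1]
eef_rot: [[0.138, 0.99, 0.001], [0.99, -0.138, -0.0], [-0.0, 0.001, -1.0]]
ft_force: [-10.6, -0.4, 27.7]
grip_width: 24.5
grip_force: 80.7
```

The cap is felt at TCP z of about 211.8, so the hook's underside is then at 145. I'll back up to 216.3.

Call:
arm_command --steps '[{"gripper": 1, "tx": 0, "ty": 0, "tz": -0.003, "yaw": 0}, {"gripper": 1, "tx": 0, "ty": 0, "tz": -0.006, "yaw": 0}, {"gripper": 1, "tx": 0, "ty": 0, "tz": -0.006, "yaw": 0}]'

```text
clock: 8.72
tcp_pos: [512.7, -34.6, 216.6]
eef_rot: [[0.138, 0.99, 0.0], [0.99, -0.138, -0.0], [-0.0, 0.0, -1.0]]
ft_force: [-6.0, -0.3, 12.2]
grip_width: 24.2
grip_force: 79.3
```

Call:
arm_command --steps '[{"gripper": 1, "tx": 0.005, "ty": 0, "tz": 0, "yaw": 0}, {"gripper": 1, "tx": 0.01, "ty": 0, "tz": 0, "yaw": 0}, {"gripper": 1, "tx": 0.014, "ty": 0, "tz": 0, "yaw": 0}, {"gripper": 1, "tx": 0.014, "ty": 0, "tz": 0, "yaw": 0}]'

```text
clock: 9.22
tcp_pos: [514.6, -20.4, 216.4]
eef_rot: [[0.138, 0.99, 0.0], [0.99, -0.138, 0.0], [0.0, 0.0, -1.0]]
ft_force: [-7.3, 2.3, 12.1]
grip_width: 24.1
grip_force: 79.3
```

Tip is at the wire with no extra load. I'll advance the remaining 18 mm.

Call:
arm_command --steps '[{"gripper": 1, "tx": 0.004, "ty": 0, "tz": 0, "yaw": 0}, {"gripper": 1, "tx": 0.008, "ty": 0, "tz": 0, "yaw": 0}, {"gripper": 1, "tx": 0.008, "ty": 0, "tz": 0, "yaw": 0}]'

```text
clock: 9.6
tcp_pos: [515.7, -12.4, 216.4]
eef_rot: [[0.138, 0.99, 0.0], [0.99, -0.138, 0.0], [0.0, 0.0, -1.0]]
ft_force: [-7.1, 2.6, 12.9]
grip_width: 24.2
grip_force: 79.3
```

Call:
arm_command --steps '[{"gripper": 1, "tx": 0.005, "ty": 0, "tz": 0, "yaw": 0}, {"gripper": 1, "tx": 0.01, "ty": 0, "tz": 0, "yaw": 0}, {"gripper": 1, "tx": 0.01, "ty": 0, "tz": 0, "yaw": 0}]'

```text
clock: 9.98
tcp_pos: [517.0, -2.5, 216.4]
eef_rot: [[0.138, 0.99, -0.0], [0.99, -0.138, 0.0], [0.0, -0.0, -1.0]]
ft_force: [-7.3, 1.9, 12.8]
grip_width: 24.1
grip_force: 79.3
```

```bash
python3 snap.py 5
python3 - <<'E'
import cv2,numpy as np
def trk(n,k0,k1,x,y,w,h,r=8):
    a=cv2.imread(f"pics/{n}_{k0}.png");b=cv2.imread(f"pics/{n}_{k1}.png");u=4
    A=cv2.resize(a[y:y+h,x:x+w],None,fx=u,fy=u,interpolation=2);B=cv2.resize(b[y-r:y+h+r,x-r:x+w+r],None,fx=u,fy=u,interpolation=2)
    m=cv2.matchTemplate(B,A,5);_,v,_,p=cv2.minMaxLoc(m);return (p[0]/u-r,p[1]/u-r,round(v,3))
print("driver",trk("scene",3,5,306,222,24,30),trk("side",3,5,312,224,22,25))
E
```

```text
9.975 [517.   -2.5 216.4] [[0.138, 0.99, -0.0], [0.99, -0.138, 0.0], [0.0, -0.0, -1.0]] [-7.3  1.9 12.8] [-0.12  0.36  1.63  0.    1.15  0.02] 24.094617649138364 79.29783940315247
driver (0.0, 0.25, 0.996) (0.0, 0.0, 0.995)
```

The driver hasn't moved and the hook is through the bail. I'll ease it up.

Call:
arm_command --steps '[{"gripper": 1, "tx": 0, "ty": 0, "tz": -0.003, "yaw": 0}, {"gripper": 1, "tx": 0, "ty": 0, "tz": -0.006, "yaw": 0}, {"gripper": 1, "tx": 0, "ty": 0, "tz": -0.009, "yaw": 0}, {"gripper": 1, "tx": 0, "ty": 0, "tz": -0.011, "yaw": 0}, {"gripper": 1, "tx": 0, "ty": 0, "tz": -0.013, "yaw": 0}, {"gripper": 1, "tx": 0, "ty": 0, "tz": -0.015, "yaw": 0}, {"gripper": 1, "tx": 0, "ty": 0, "tz": -0.017, "yaw": 0}, {"gripper": 1, "tx": 0, "ty": 0, "tz": -0.02, "yaw": 0}, {"gripper": 1, "tx": 0, "ty": 0, "tz": -0.023, "yaw": 0}, {"gripper": 1, "tx": 0, "ty": 0, "tz": -0.026, "yaw": 0}, {"gripper": 1, "tx": 0, "ty": 0, "tz": -0.026, "yaw": 0}]'

```text
clock: 11.5
tcp_pos: [517.0, -2.7, 242.3]
eef_rot: [[0.138, 0.99, -0.0], [0.99, -0.138, 0.0], [0.0, -0.0, -1.0]]
ft_force: [-5.5, 1.7, 8.5]
grip_width: 24.3
grip_force: 78.9
```

Call:
arm_command --steps '[{"gripper": 1, "tx": 0, "ty": 0, "tz": -0.003, "yaw": 0}, {"gripper": 1, "tx": 0, "ty": 0, "tz": -0.007, "yaw": 0}, {"gripper": 1, "tx": 0, "ty": 0, "tz": -0.011, "yaw": 0}, {"gripper": 1, "tx": 0, "ty": 0, "tz": -0.015, "yaw": 0}, {"gripper": 1, "tx": 0, "ty": 0, "tz": -0.019, "yaw": 0}, {"gripper": 1, "tx": 0, "ty": 0, "tz": -0.023, "yaw": 0}, {"gripper": 1, "tx": 0, "ty": 0, "tz": -0.027, "yaw": 0}, {"gripper": 1, "tx": 0, "ty": 0, "tz": -0.031, "yaw": 0}, {"gripper": 1, "tx": 0, "ty": 0, "tz": -0.035, "yaw": 0}, {"gripper": 1, "tx": 0, "ty": 0, "tz": -0.039, "yaw": 0}, {"gripper": 1, "tx": 0, "ty": 0, "tz": -0.043, "yaw": 0}, {"gripper": 1, "tx": 0, "ty": 0, "tz": -0.047, "yaw": 0}, {"gripper": 1, "tx": 0, "ty": 0, "tz": -0.051, "yaw": 0}, {"gripper": 1, "tx": 0, "ty": 0, "tz": -0.055, "yaw": 0}, {"gripper": 1, "tx": 0, "ty": 0, "tz": -0.059, "yaw": 0}, {"gripper": 1, "tx": 0, "ty": 0, "tz": -0.062, "yaw": 0}, {"gripper": 1, "tx": 0, "ty": 0, "tz": -0.065, "yaw": 0}, {"gripper": 1, "tx": 0, "ty": 0, "tz": -0.067, "yaw": 0}, {"gripper": 1, "tx": 0, "ty": 0, "tz": -0.069, "yaw": 0}, {"gripper": 1, "tx": 0, "ty": 0, "tz": -0.069, "yaw": 0}]'

```text
clock: 14.0
tcp_pos: [516.9, -2.7, 311.1]
eef_rot: [[0.138, 0.99, -0.0], [0.99, -0.138, 0.0], [0.0, -0.0, -1.0]]
ft_force: [-5.2, 1.5, 5.7]
grip_width: 24.3
grip_force: 78.8
```

```bash
python3 snap.py 6
python3 - <<'E'
from h import *
import cv2
# flange in scene: pulled-down amount via tracking flange between 5 and 6
a=cv2.imread("pics/side_5.png");b=cv2.imread("pics/side_6.png")
for n in("scene","side"):
    c=bot.calibration(n)
    f=lambda P:(lambda q:q[:2]/q[2])(np.array(c["K"])@np.array(c["orientation"]).T@(np.array(P)-c["xyz"]))
    p0=f([522,12,70]);p1=f([522,12,165]);print(n,p0,p1)
    i=cv2.imread(f"pics/{n}_6.png");j=cv2.imread(f"pics/{n}_5.png");x,y=312 if n=="side" else 306,224;A=j[y:y+22,x:x+22]
    B=i[y-70:y+40,x-25:x+50];m=cv2.matchTemplate(B,A,5);_,v,_,p=cv2.minMaxLoc(m);print(n,p[0]-25,p[1]-70,round(v,2),"exp 85mm",f([522,12,230])-f([522,12,145]))
E
```

```text
14.0 [516.9  -2.7 311.1] [[0.138, 0.99, -0.0], [0.99, -0.138, 0.0], [0.0, -0.0, -1.0]] [-5.2  1.5  5.7] [-0.12  0.27  1.49  0.    1.39  0.02] 24.26215869385257 78.76088619232178
scene [317.36585009 245.21806359] [316.95510312 216.7555574 ]
scene 0 -26 0.92 exp 85mm [ -0.3956448  -27.41600814]
side [322.04354438 235.24355592] [322.44540581 214.24413998]
side 0 1 0.63 exp 85mm [  0.38672774 -20.20859941]
```

Driver is hanging and near the top, with spring still pulling 5.7 N. I'll creep to the stop.

Call:
arm_command --steps '[{"gripper": 1, "tx": 0, "ty": 0, "tz": -0.001, "yaw": 0}, {"gripper": 1, "tx": 0, "ty": 0, "tz": -0.002, "yaw": 0}, {"gripper": 1, "tx": 0, "ty": 0, "tz": -0.002, "yaw": 0}]'

```text
clock: 14.52
tcp_pos: [516.9, -2.7, 313.0]
eef_rot: [[0.138, 0.99, -0.0], [0.99, -0.138, 0.0], [0.0, -0.0, -1.0]]
ft_force: [-4.8, 0.9, 5.0]
grip_width: 24.2
grip_force: 78.7
```

Call:
arm_command --steps '[{"gripper": 1, "tx": 0, "ty": 0, "tz": -0.0005, "yaw": 0}, {"gripper": 1, "tx": 0, "ty": 0, "tz": -0.001, "yaw": 0}, {"gripper": 1, "tx": 0, "ty": 0, "tz": -0.001, "yaw": 0}]'

```text
clock: 14.9
tcp_pos: [516.9, -2.8, 313.3]
eef_rot: [[0.139, 0.99, -0.001], [0.99, -0.139, 0.0], [0.0, -0.001, -1.0]]
ft_force: [-4.2, 1.8, -1.5]
grip_width: 24.3
grip_force: 78.8
```

At the top stop. Releasing and retreating up.

Call:
arm_command --steps '[{"gripper": 0.3, "tx": 0, "ty": 0, "tz": 0, "yaw": 0}, {"gripper": 0, "tx": 0, "ty": 0, "tz": 0, "yaw": 0}, {"gripper": -1, "tx": 0, "ty": 0, "tz": 0, "yaw": 0}, {"gripper": -1, "tx": 0, "ty": 0, "tz": 0, "yaw": 0}, {"gripper": -1, "tx": 0, "ty": 0, "tz": 0, "yaw": 0}, {"gripper": -1, "tx": 0, "ty": 0, "tz": 0, "yaw": 0}, {"gripper": -1, "tx": 0, "ty": 0, "tz": -0.02, "yaw": 0}, {"gripper": -1, "tx": 0, "ty": 0, "tz": -0.05, "yaw": 0}, {"gripper": -1, "tx": 0, "ty": 0, "tz": -0.08, "yaw": 0}, {"gripper": -1, "tx": 0, "ty": 0, "tz": -0.11, "yaw": 0}, {"gripper": -1, "tx": 0, "ty": 0, "tz": -0.11, "yaw": 0}, {"gripper": -1, "tx": 0, "ty": 0, "tz": -0.11, "yaw": 0}, {"gripper": -1, "tx": 0, "ty": 0, "tz": -0.11, "yaw": 0}, {"gripper": -1, "tx": 0, "ty": 0, "tz": -0.11, "yaw": 0}, {"gripper": -1, "tx": 0, "ty": 0, "tz": -0.11, "yaw": 0}, {"gripper": -1, "tx": 0, "ty": 0, "tz": -0.11, "yaw": 0}]'

```text
clock: 16.9
tcp_pos: [517.3, -2.9, 423.5]
eef_rot: [[0.139, 0.99, -0.0], [0.99, -0.139, 0.0], [0.0, -0.0, -1.0]]
ft_force: [0.7, 0.5, 0.0]
grip_width: 85.2
grip_force: 0.0
```

```bash
python3 snap.py 7; python3 snap.py 8
python3 - <<'E'
import cv2,numpy as np
def t(k0,k1,x,y,w,h):
    A=cv2.imread(f"pics/scene_{k0}.png")[y:y+h,x:x+w];m=cv2.matchTemplate(cv2.imread(f"pics/scene_{k1}.png")[y-15:y+h+15,x-15:x+w+15],A,5);_,v,_,p=cv2.minMaxLoc(m);return p[0]-15,p[1]-15,round(v,3)
for k in(7,8):print(t(6,k,306,198,22,22))
print(t(7,8,306,198,22,22))
a,b=[cv2.imread(f"pics/scene_{k}.png").astype(int)[180:260,290:345] for k in(7,8)];print("motion",abs(a-b).mean(),abs(a-b).max())
E
```

```text
16.9 [517.3  -2.9 423.5] [[0.139, 0.99, -0.0], [0.99, -0.139, 0.0], [0.0, -0.0, -1.0]] [0.7 0.5 0. ] [-0.12  0.2   1.28  0.    1.66  0.02] 85.19998634508427 0.0
17.05 [517.3  -2.9 423.6] [[0.138, 0.99, -0.0], [0.99, -0.138, 0.0], [0.0, -0.0, -1.0]] [ 0.3  0.3 -0.7] [-0.12  0.2   1.28  0.    1.66  0.02] 85.31157009218668 0.0
(0, -1, 0.996)
(0, -1, 0.996)
(0, 0, 0.999)
motion 0.7311363636363636 5
```

Call:
arm_command --steps '[{"gripper": -1, "tx": 0, "ty": 0, "tz": 0, "yaw": 0}, {"gripper": -1, "tx": 0, "ty": 0, "tz": 0, "yaw": 0}, {"gripper": -1, "tx": 0, "ty": 0, "tz": 0, "yaw": 0}, {"gripper": -1, "tx": 0, "ty": 0, "tz": 0, "yaw": 0}, {"gripper": -1, "tx": 0, "ty": 0, "tz": 0, "yaw": 0}, {"gripper": -1, "tx": 0, "ty": 0, "tz": 0, "yaw": 0}, {"gripper": -1, "tx": 0, "ty": 0, "tz": 0, "yaw": 0}, {"gripper": -1, "tx": 0, "ty": 0, "tz": 0, "yaw": 0}]'

```text
clock: 18.2
tcp_pos: [517.3, -2.9, 423.6]
eef_rot: [[0.139, 0.99, -0.0], [0.99, -0.139, 0.0], [-0.0, -0.0, -1.0]]
ft_force: [0.6, 0.7, -0.2]
grip_width: 85.4
grip_force: 0.0
```

```bash
python3 -c "
from rig import bot
print(bot.hand_in())"
```

```text
the job is handed in; nothing more can be done
None
```

The job is handed in at about 18 s: the screwdriver hangs still from the hook with the balancer at its top stop and the robot let go and clear; the hand-in returned no verdict, and while feeling for the cap the hook pressed on it with about 16 N (limit 20 N).

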